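# Scrub out the parts-cleaning jar

## Task

Lift the lid off the steel cleaning jar by its knob and set it down flat on the cork mat, knob up. Then take the long brush out of its green cup and scrub the inside of the jar with three strokes: each time push it down until it meets the hidden bottom and its sprung head gives about halfway (never to its stop), then draw it up until the bristles show at the jar's mouth. Finally stand the brush back in its cup and let go; drop neither lid nor brush, and leave the bottle, parts bin and loupe where they are.

Things in the scene. Friction and masses are not known exactly. Their poses are not given: they have to be found in the camera images.
- jar: Open upright steel jar, fixed on a blue foot (110 mm across, 6 mm thick): 120 mm tall over the bench, 74 mm outside, 68 mm inside diameter. Origin: on its axis at the bench surface; z up. Inside is a fixed false bottom (dark sieve plate) at a height that differs each time: its top is 8 to 40 mm above the origin; no reading gives it, it must be felt.
- lid: Loose aluminium lid lying on the jar: a flange 82 mm across, 4 mm thick, with a plug below it (60 mm across, 6 mm deep) that sits in the jar's mouth, and a black cylindrical knob on top, 22 mm across. 38 mm tall over all. Origin: centre of the plug's underside; the flange's top is 10 mm above it, the knob runs from 14 to 38 mm above it; z up through the knob. About 120 g.
- mat: Cork mat, 130 x 130 x 5 mm, fixed on the bench. Origin: centre of its underside on the bench; its top is 5 mm above.
- cup: Green metal cup, fixed, holding the brush: 60 mm tall, 62 mm inside and 68 mm outside diameter, on a 90 mm round foot. Origin: on its axis at the bench surface; its inner floor is 5 mm above.
- brush: Brush standing upright in the cup, bristles down, 190 mm long: round wooden handle 16 mm across from 108 to 190 mm above its origin (grip near 155 mm, from above), thin steel shaft with a spring, pale yellow bristle head 50 mm across and 40 mm long. Origin: on the axis, at the lower end of the relaxed head; z runs up the handle. About 70 g.
- brush_tip (a point): Centre of the flat lower end of the bristle head (moves with the head when that is pushed up along the shaft).
- brush_head (a joint): How far the sprung bristle head is pushed up along the shaft, m: 0 relaxed, 0.020 at its stop. It starts to give at 1 N and yields 1 mm for each further 0.5 N: halfway (10 mm) takes 6 N, the stop 11 N.
- oil_bottle: Bystander: amber glass bottle with black cap, 36 mm across, 85 mm tall. Origin: centre of its underside.
- parts_bin: Bystander: open yellow parts bin, 50 x 75 x 30 mm. Origin: centre of its underside.
- loupe: Bystander: black eye loupe, 38 mm across, 36 mm tall. Origin: centre of its underside.
Things that resemble listed ones, but are neither listed nor needed, are in the scene too. There is more than one size of the lid; the job needs the middle-sized.

How it is judged:
By the outcome, as a careful person would: the job done as asked, in the order asked, and still so for the second after the job is handed in, with the robot touching nothing.
It also fails if it takes over 72 s, if anything falls off the work surface, if the arm or the gripper's body presses on something with over 40 N, if the wrist force passes 120 N, or if a joint passes its speed limit or range.

## Robot

A 6-joint arm with a two-finger parallel gripper is mounted at the origin on the work surface. World frame = base frame: x ahead of the robot, y to its left, z up, the work surface at z = 0. Lengths are in m, angles in degrees, forces in N, time in s.
With the tool pointing down it reaches from about 0.4 to 0.825 m from the base axis. Payload 7 kg.
Tool frame: the origin (TCP) lies midway between the tips of the shut fingers; the grasp point (between the pads) lies ctrl.grasp_offset behind it (ctrl.grasp_offset is the distance from the TCP to the grasp point, in m); z points along the fingers, y is the line along which they close (so a half turn about z gives the same grasp; the last joint's range is limited). The gripper opens to 88 mm and grips with 3 to 60 N. Pads are 19 mm wide; open, the fingers measure 130 mm over their backs; the gripper's body (78 mm by 193 mm) begins 47 mm behind the grasp point.
Start: joints at [-48.352, 20.546, 0.682, 0, -70.136, -16.507], TCP at [0.287, -0.611, 0.227] pointing down, gripper open.
Joint ranges: [-176.03, 176.03], [-82.01, 121.73], [-58.28, 71.71], [-173.87, 95.51], [-174.79, -0.11], [-173.66, 173.66]. Speed limits (degrees/s): [136.94, 136.94, 172.46, 180, 180, 180].

## Interface

Orientations are given as [roll, pitch, yaw] about the fixed x, y, z axes, in that order (R = Rz(yaw) Ry(pitch) Rx(roll)).
In Python, from plant import ctrl gives the robot as it stands. The module is installed in compiled form; this text tells all that it offers.
- The arm moves only by the tool send_rows, never from a script. Its argument "increments" is a list that holds one entry, the list of rows, each a list of 4 numbers: the shift along the world's x, y, z normalised to -1 to 1, where 1 is 0.2 m, then the turn about the world's z normalised to -1 to 1, where 1 is 1.5 rad. In form: [[[x, y, z, roll], ...]]. A call has 1 to 12 rows; each row is the pose to reach, as a shift and turn from the pose commanded when the call began; what a row does not reach only later rows make up. A row lasts 1/8 s, in which the tool goes at most 62.5 mm and 10.7 degrees, less where a joint would pass 70% of its speed; a pose out of reach is approached as far as the arm can. A call with a number of a shift or a turn outside -1 to 1 is refused whole. A call with a gripper value outside its range is refused whole. "jaw" is the opening, from 0 (shut) to 1 (fully open), set as the call begins (left out, the last holds). The fingers move at their own pace and stop on an object; the grip force is fixed at half the most. Time passes only in rows, so rows that repeat a pose let the fingers close. It gives the time, the measured TCP pose, the force, the opening and the grip force at its end, in the units of the state.
- ctrl.get_obs(): the state, without advancing time (a new reading comes with each control period).
- ctrl.snapshot(name): name is "scene" or "top" or "wrist"; returns the picture (384x512x3 uint8, red, green, blue); there is no depth.
- ctrl.calibration(name): a dict with "mtx" (3x3 intrinsics, pixels), "eye" and "attitude" of the camera in the world. Camera axes: x right, y up, looking along -z (the intrinsics and any distortion apply to the point x, -y, -z); pixel columns grow to the right and rows downward; lengths in m; the calibration is good to about 2 mm. A picture is of the moment at which its call begins: read the wrist's pose just before it. calibration takes no time and is no camera call; for the wrist camera it gives the pose at the moment of the call.
- ctrl.close_job(): hands the job in; it is judged then, once.
Trained networks look in the newest picture that a camera, given by its name, has taken for a name from the list of things; names that differ only in an ending like _2 or _b are one class to them, and where a whole thing is asked for, a point or a joint stands for the part that bears it (a point fixed in the world has none). Each returns a list of dicts, best first, with "conf" (0 to 1); they miss things now and then, are a little off and sometimes report something else, mostly with a low value. They report only what shows in the picture. A call takes as long as a camera call. They do not tell look-alikes from the thing itself.
- ctrl.trace(thing, camera): "mask" (384x512 bool, what is visible of it) and "bbox" ([left, top, right, bottom] in pixels, round what is visible of it).
- ctrl.spot_point(thing, camera): "pixel" ([row, column] in pixels: a listed point, or the origin of a listed thing).
The state is a dict: "clock": time; "joint_pos": joint angles; "qvel": joint speeds; "tau": joint torques, N m; "tool_pos": TCP position; "orientation": TCP orientation; "force": force on the tool from outside, world axes, zero at the start; "moment": the same for the moment, N m; "opening": finger opening in m; "gripper_force": force on a finger pad.
Only numpy, scipy, OpenCV 4.12 (cv2) and the standard library are available. Lean on these libraries where they do the work, as an engineer would, in place of code of your own. Each camera call takes 0.05 s, during which the arm holds its last target. There are 200 camera calls.

## Working session

There is one attempt and no reset: what is moved stays moved. The work goes in short steps, Python scripts to look and compute and a tool call to move; the robot and the scene stay as the last step left them, time stands still between calls to the robot, and variables do not carry over. Pictures are saved under pics/ and viewed, at most 10 in all, crops included, and the job is handed in when it is done.

Besides the shell and the picture viewer there is one more tool, called after "Request:" by a JSON object that holds its "api" and its "payload". send_rows: Moves the arm, as the interface text tells. Its arguments: {"type":"object","properties":{"increments":{"type":"array"},"jaw":{"type":"number"}},"required":["increments"]}

```bash
mkdir -p pics; cat > h.py <<'E'
import numpy as np, cv2
from plant import ctrl
def save(im,n): cv2.imwrite('pics/'+n+'.png',cv2.cvtColor(im,cv2.COLOR_RGB2BGR))
def R(c):
    a=np.array(c['attitude'],float)
    if a.shape==(3,3): return a
    from scipy.spatial.transform import Rotation as Q
    return Q.from_euler('xyz',a,degrees=True).as_matrix()
def proj(c,p):
    q=R(c).T@(np.array(p,float)-c['eye']); k=c['mtx']@np.array([q[0],-q[1],-q[2]]); return k[:2]/k[2]
def ray(c,u,v):
    d=np.linalg.inv(c['mtx'])@[u,v,1]; d=R(c)@np.array([d[0],-d[1],-d[2]]); return np.array(c['eye'],float),d/np.linalg.norm(d)
def at(c,u,v,z):
    e,d=ray(c,u,v); return e+d*(z-e[2])/d[2]
def tri(rs):
    A=sum(np.eye(3)-np.outer(d,d) for e,d in rs); b=sum((np.eye(3)-np.outer(d,d))@e for e,d in rs)
    return np.linalg.solve(A,b)
E
python3 - <<'E'
from h import *
print(ctrl.calibration('scene'),ctrl.calibration('top'),ctrl.calibration('wrist'),ctrl.grasp_offset)
print(ctrl.get_obs())
ims={}
for n in ['scene','top']:
    c=ctrl.calibration(n); im=ctrl.snapshot(n); save(im,n+'0'); ims[n]=im
    for t in ['jar','lid','mat','cup','brush','brush_tip','oil_bottle','parts_bin','loupe']:
        print(n,t,[(np.round(s['pixel']).tolist(),round(s['conf'],2)) for s in ctrl.spot_point(t,n)][:4],
         [(np.round(s['bbox']).tolist(),round(s['conf'],2)) for s in ctrl.trace(t,n)][:4])
save(np.vstack([ims['scene'],ims['top']])[:, :],'both')
E
```

```text
{'mtx': array([[395.93539799,   0.        , 252.04618787],
       [  0.        , 395.93539799, 193.90501658],
       [  0.        ,   0.        ,   1.        ]]), 'eye': array([0.95882235, 0.60725084, 0.54346423]), 'attitude': array([ 57.8298043 ,   0.94885908, 146.64214954])} {'mtx': array([[352.34143416,   0.        , 253.0657023 ],
       [  0.        , 352.34143416, 192.05693991],
       [  0.        ,   0.        ,   1.        ]]), 'eye': array([0.48914744, 0.02285464, 0.94000626]), 'attitude': array([  5.18155915,  -1.23677001, -89.85344469])} {'mtx': array([[297.15004378,   0.        , 255.67861342],
       [  0.        , 297.15004378, 189.27802788],
       [  0.        ,   0.        ,   1.        ]]), 'eye': array([ 0.21862256, -0.64452261,  0.38419364]), 'attitude': array([-1.62777429e+01, -1.05512801e-01,  1.15145765e+02])} 0.0188
{'clock': 0.0, 'joint_pos': array([-4.83521906e+01,  2.05910389e+01,  6.33706401e-01, -2.07426643e-02,
       -7.01374582e+01, -1.65081271e+01]), 'qvel': array([-0.0344618 ,  0.12996317, -0.1893312 , -0.02156484, -0.00883721,
       -0.06368808]),
[... 1402 characters left out ...]
, 215.0], 0.56)]
top lid [([147.0, 154.0], 0.9), ([187.0, 147.0], 0.88), ([257.0, 163.0], 0.56)] [([127.0, 171.0, 166.0, 207.0], 0.83), ([142.0, 134.0, 164.0, 160.0], 0.56)]
top mat [([195.0, 258.0], 0.57)] [([230.0, 164.0, 294.0, 226.0], 0.73)]
top cup [([228.0, 352.0], 0.96)] [([334.0, 216.0, 373.0, 240.0], 0.56)]
top brush [([225.0, 350.0], 0.72)] [([345.0, 218.0, 382.0, 239.0], 0.65)]
top brush_tip [([226.0, 350.0], 0.75)] [([348.0, 215.0, 369.0, 239.0], 0.76)]
top oil_bottle [([148.0, 252.0], 0.64)] [([241.0, 138.0, 260.0, 154.0], 0.72)]
top parts_bin [([147.0, 203.0], 0.64)] [([189.0, 134.0, 218.0, 158.0], 0.69)]
top loupe [([151.0, 306.0], 0.74)] [([301.0, 140.0, 313.0, 153.0], 0.45)]
```

View pics/scene0.png

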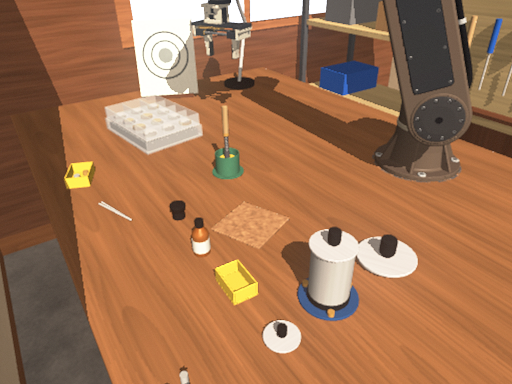

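View pics/top0.png

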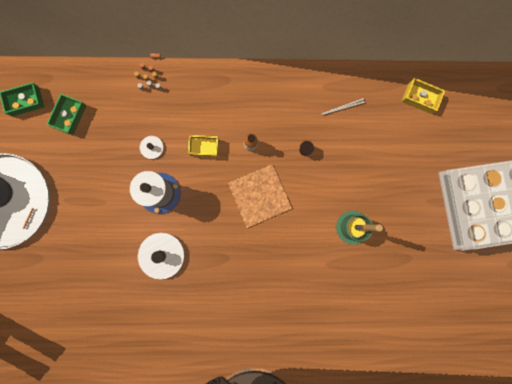

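```bash
python3 - <<'E'
from h import *
S=cv2.cvtColor(cv2.imread('pics/scene0.png'),cv2.COLOR_BGR2RGB);T=cv2.cvtColor(cv2.imread('pics/top0.png'),cv2.COLOR_BGR2RGB)
def cr(im,x,y,w,h,f): return cv2.resize(im[y:y+h,x:x+w],None,fx=f,fy=f,interpolation=cv2.INTER_CUBIC)
a=cr(S,290,220,100,75,4);b=cr(T,120,160,100,75,4);c=cr(S,180,100,100,75,4) ;d=cr(T,320,195,100,75,4)
save(np.vstack([np.hstack([a,b]),np.hstack([c,d])]),'mont')
cs,ct=ctrl.calibration('scene'),ctrl.calibration('top')
j=tri([ray(cs,328,297),ray(ct,162,196)]);l=tri([ray(cs,333,248),ray(ct,154,187)])
c1=[at(cs,229,172,0),at(ct,352,228,0)]; m=[at(cs,250,226,0.0),at(ct,258,195,0.0)]
print(j,l,c1,m,at(ct,162,196,0),at(cs,328,297,0),at(ct,147,188,.142),sep='\n')
print(np.round(at(ct,252,148,0),3),np.round(at(ct,203,146,0),3),np.round(at(ct,306,150,0),3))
E
```

```text
[ 0.56398075  0.24712335 -0.00965524]
[0.57129784 0.24308784 0.10821769]
[array([ 0.48069776, -0.25413189,  0.        ]), array([ 0.47925688, -0.26178104,  0.        ])]
[array([ 0.5707412 , -0.00711935,  0.        ]), array([ 0.56660631, -0.01045951,  0.        ])]
[0.56282759 0.24520886 0.        ]
[0.57130376 0.25309305 0.        ]
[0.56970536 0.24584039 0.142     ]
[0.694 0.006 0.   ] [0.699 0.138 0.   ] [ 0.69  -0.141  0.   ]
```

View pics/mont.png

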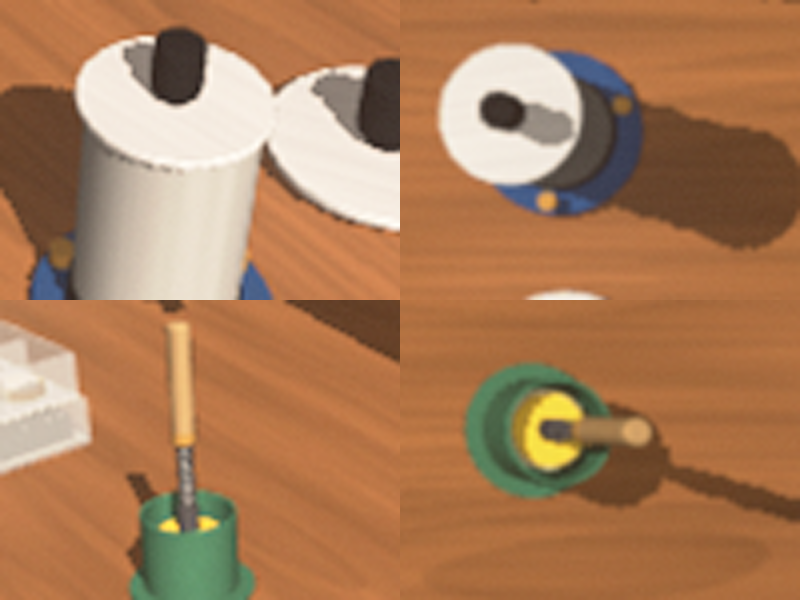

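The picture shows three lids (top view): (148,188) on the jar, small (152,147) and large (161,256). Their widths are about 36, 24 and 46 px, so the one on the jar is the middle-sized lid, as the enlarged crop confirms. The brush handle's top is at (224,106) in scene and (379,228) in top.

```bash
python3 - <<'E'
from h import *
cs,ct=ctrl.calibration('scene'),ctrl.calibration('top')
def t(a,b):
    rs=[ray(cs,*a),ray(ct,*b)];p=tri(rs);return np.round(p,4),[round(float(np.linalg.norm(np.cross(p-e,d))),4) for e,d in rs]
print('knobtop',t((335.2,229.5),(143.5,187.2)))
print('flange',t((333.5,245.3),(147.5,188.5)), at(ct,147.5,188.5,.124))
print('handletop',t((224.5,106),(379.3,228)))
print('handlelow',t((226.2,135.8),(365.5,227.5)))
print('cup foot',at(ct,353,227.5,.003),'rim scene',at(cs,227,153.5,.06))
# mat quad
T=cv2.imread('pics/top0.png')
# mat corners by hand
for c in [(229,182),(275,166),(292,209),(247,227)]: print(np.round(at(ct,*c,.005),3))
print('jar foot',at(ct,(500+640)/2/4+20,160+(50+215)/8,.006))
E
```

```text
knobtop (array([0.5706, 0.2508, 0.1518]), [0.0002, 0.0002])
flange (array([0.5708, 0.251 , 0.1192]), [0.0, 0.0]) [0.57036557 0.24968643 0.124     ]
handletop (array([ 0.4805, -0.2615,  0.1918]), [0.0011, 0.0011])
handlelow (array([ 0.4809, -0.2604,  0.1089]), [0.001, 0.001])
cup foot [ 0.48061943 -0.26358281  0.003     ] rim scene [ 0.48472657 -0.25248689  0.06      ]
[0.601 0.067 0.005]
[ 0.645 -0.056  0.005]
[ 0.529 -0.101  0.005]
[0.481 0.019 0.005]
jar foot [0.56999539 0.24266996 0.006     ]
```

Request:
{"api": "send_rows", "payload": {"increments": [[[0.06, 0.2, 0.1, 0], [0.12, 0.4, 0.2, 0], [0.18, 0.6, 0.25, 0], [0.24, 0.8, 0.25, 0], [0.3, 1, 0.25, 0]]], "jaw": 1}}

```text
clock: 2.52
tool_pos: [0.347, -0.4098, 0.2769]
orientation: [-180.0, 0.0, -154.9]
force: [0.7, -0.1, 0.0]
opening: 0.0875
gripper_force: 0.0
```

Request:
{"api": "send_rows", "payload": {"increments": [[[0.06, 0.2, 0, 0], [0.12, 0.4, 0, 0], [0.18, 0.6, 0, 0], [0.24, 0.8, 0, 0], [0.3, 1, 0, 0]]]}}

```text
clock: 3.15
tool_pos: [0.407, -0.2098, 0.2769]
orientation: [-180.0, 0.0, -154.9]
force: [0.6, 0.4, -0.4]
opening: 0.0875
gripper_force: 0.0
```

Request:
{"api": "send_rows", "payload": {"increments": [[[0.06, 0.2, 0, 0], [0.12, 0.4, 0, 0], [0.18, 0.6, 0, 0], [0.24, 0.8, 0, 0], [0.3, 1, 0, 0]]]}}

```text
clock: 3.78
tool_pos: [0.467, -0.0096, 0.2769]
orientation: [-180.0, 0.1, -154.8]
force: [1.2, 0.3, 0.6]
opening: 0.0876
gripper_force: 0.0
```

Request:
{"api": "send_rows", "payload": {"increments": [[[0.08, 0.2, 0, 0], [0.16, 0.4, 0, 0], [0.24, 0.6, 0, 0], [0.32, 0.8, 0, 0], [0.4, 1, 0, 0], [0.4, 1, 0, 0], [0.4, 1, 0, 0]]]}}

```text
clock: 4.65
tool_pos: [0.5465, 0.1888, 0.2763]
orientation: [-180.0, -0.0, -154.8]
force: [-0.7, 0.2, -0.0]
opening: 0.0877
gripper_force: 0.0
```

```bash
python3 - <<'E'
from h import *
o=ctrl.get_obs();print(o['clock'],o['tool_pos'],o['orientation'],o['force'])
c=ctrl.calibration('wrist');im=ctrl.snapshot('wrist');save(im,'w1');print(c['eye'],c['attitude'])
print([(s['pixel'],s['conf']) for s in ctrl.spot_point('lid','wrist')],[(s['pixel'],s['conf']) for s in ctrl.spot_point('jar','wrist')])
print('pred knob',proj(c,[.5706,.2506,.152]),'flange',proj(c,[.5706,.2506,.124]))
E
```

```text
4.65 [0.54646543 0.18881651 0.27630333] [-1.79990254e+02 -4.08741396e-02 -1.54835607e+02] [-0.72459073  0.23720711 -0.027301  ]
[0.47853973 0.15518866 0.43493569] [-1.62485586e+01 -2.90450507e-03  1.15175296e+02]
[([84.3, 331.7], 0.92), ([259.2, 262.6], 0.82), ([214.6, 293.8], 0.77)] [([189.7, 287.0], 0.79)]
pred knob [301.44116303 227.8748323 ] flange [297.74776296 217.77366166]
```

View pics/w1.png

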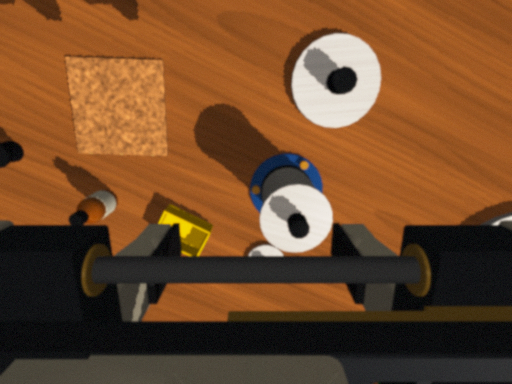

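The wrist view shows the jar's lid with its knob top at (299,227), 2 px from the prediction (301,228). The mat's corners are near (66,57), (163,59), (167,155) and (79,155).

Request:
{"api": "send_rows", "payload": {"increments": [[[0.06, 0.15, 0, 0], [0.118, 0.31, -0.1, 0], [0.118, 0.31, -0.25, 0], [0.118, 0.31, -0.4, 0], [0.118, 0.31, -0.5, 0], [0.118, 0.31, -0.6, 0], [0.118, 0.31, -0.68, 0], [0.118, 0.31, -0.74, 0], [0.118, 0.31, -0.74, 0], [0.118, 0.31, -0.74, 0]]]}}

```text
clock: 6.05
tool_pos: [0.5707, 0.2511, 0.1292]
orientation: [180.0, 0.1, -154.9]
force: [0.1, -0.2, 0.2]
opening: 0.0876
gripper_force: 0.0
```

Request:
{"api": "send_rows", "payload": {"increments": [[[0, 0, 0, 0], [0, 0, 0, 0], [0, 0, 0, 0], [0, 0, 0, 0], [0, 0, 0, 0], [0, 0, 0, 0], [0, 0, 0, 0], [0, 0, 0, 0], [0, 0, 0, 0], [0, 0, 0, 0]]], "jaw": 0}}

```text
clock: 7.3
tool_pos: [0.5703, 0.2509, 0.1285]
orientation: [-180.0, -0.0, -154.9]
force: [0.3, -1.1, -0.9]
opening: 0.0213
gripper_force: 30.0
```

```bash
python3 - <<'E'
from h import *
from scipy.spatial.transform import Rotation as Q
o=ctrl.get_obs();print(o['clock'],o['tool_pos'],o['force'],o['opening'])
c=dict(mtx=ctrl.calibration('wrist')['mtx'],eye=np.array([0.47853973,0.15518866,0.43493569]),attitude=np.array([-16.2485586,-.0029,115.1753]))
P=[at(c,*p,.005) for p in [(66,57),(163,59),(167,155),(79,155)]];print(np.round(P,3),np.mean(P,0))
print('jarfoot',at(c,286,190,.006),'knob',at(c,299,226,.152),'flange',at(c,296,217.5,.124))
print('bottle',at(c,112,202,.0))
E
```

```text
7.3 [0.57032835 0.25091446 0.12853032] [ 0.31198064 -1.07865525 -0.86623096] 0.021274155639324267
[[ 0.533 -0.099  0.005]
 [ 0.481  0.019  0.005]
 [ 0.6    0.069  0.005]
 [ 0.654 -0.047  0.005]] [ 0.56698554 -0.01419525  0.005     ]
jarfoot [0.57328468 0.2501573  0.006     ] knob [0.56981678 0.2473572  0.152     ] flange [0.57114144 0.24867525 0.124     ]
bottle [0.70611775 0.01708926 0.        ]
```

Request:
{"api": "send_rows", "payload": {"increments": [[[0, 0, 0.06, 0], [0, 0, 0.14, 0], [0, 0, 0.22, 0], [0, 0, 0.3, 0], [0, -0.15, 0.3, 0], [0, -0.32, 0.3, 0], [0, -0.49, 0.3, 0], [0, -0.66, 0.3, 0], [0, -0.83, 0.3, 0], [0, -1, 0.3, 0]]]}}

```text
clock: 8.55
tool_pos: [0.5705, 0.05, 0.1897]
orientation: [-180.0, 0.1, -154.9]
force: [0.7, -0.2, -1.9]
opening: 0.0215
gripper_force: 30.0
```

Request:
{"api": "send_rows", "payload": {"increments": [[[-0.01, -0.15, 0, 0], [-0.023, -0.33, 0, 0], [-0.023, -0.33, -0.14, 0], [-0.023, -0.33, -0.28, 0], [-0.023, -0.33, -0.42, 0], [-0.023, -0.33, -0.56, 0], [-0.023, -0.33, -0.67, 0], [-0.023, -0.33, -0.75, 0], [-0.023, -0.33, -0.8, 0], [-0.023, -0.33, -0.82, 0], [-0.023, -0.33, -0.825, 0], [-0.023, -0.33, -0.825, 0]]]}}

```text
clock: 10.05
tool_pos: [0.5661, -0.015, 0.0241]
orientation: [-180.0, 0.0, -154.9]
force: [-0.7, 0.2, -1.3]
opening: 0.0213
gripper_force: 30.0
```

Request:
{"api": "send_rows", "payload": {"increments": [[[0, 0, -0.005, 0], [0, 0, -0.01, 0], [0, 0, -0.015, 0], [0, 0, -0.02, 0], [0, 0, -0.02, 0]]]}}

```text
clock: 10.68
tool_pos: [0.5657, -0.015, 0.0195]
orientation: [180.0, -0.0, -154.9]
force: [-0.1, 0.1, -1.1]
opening: 0.0213
gripper_force: 30.0
```

Request:
{"api": "send_rows", "payload": {"increments": [[[0, 0, -0.0025, 0], [0, 0, -0.005, 0], [0, 0, -0.005, 0]]]}}

```text
clock: 11.05
tool_pos: [0.5658, -0.015, 0.0195]
orientation: [-180.0, 0.0, -154.8]
force: [-3.5, 1.3, 8.5]
opening: 0.0215
gripper_force: 30.0
```

Request:
{"api": "send_rows", "payload": {"increments": [[[0, 0, -0.0025, 0], [0, 0, -0.005, 0], [0, 0, -0.005, 0]]]}}

```text
clock: 11.42
tool_pos: [0.5658, -0.015, 0.0194]
orientation: [-180.0, 0.0, -154.8]
force: [-7.2, 1.4, 18.1]
opening: 0.0211
gripper_force: 30.0
```

Request:
{"api": "send_rows", "payload": {"increments": [[[0, 0, 0.0075, 0], [0, 0, 0.0075, 0], [0, 0, 0.0075, 0], [0, 0, 0.0075, 0], [0, 0, 0.0075, 0]]], "jaw": 1}}

```text
clock: 12.05
tool_pos: [0.5657, -0.0151, 0.0189]
orientation: [180.0, -0.0, -154.9]
force: [-0.6, 0.4, 0.6]
opening: 0.0659
gripper_force: 0.0
```

Request:
{"api": "send_rows", "payload": {"increments": [[[0, 0, 0, 0], [0, 0, 0, 0], [0, 0, 0, 0], [0, 0, 0.1, 0], [0, 0, 0.25, 0], [0, 0, 0.4, 0], [0, 0, 0.6, 0], [0, 0, 0.8, 0], [0, 0, 1, 0], [0, 0, 1, 0]]]}}

```text
clock: 13.3
tool_pos: [0.5676, -0.0148, 0.2228]
orientation: [-179.9, 0.4, -154.8]
force: [0.7, 1.2, -0.5]
opening: 0.0877
gripper_force: 0.0
```

Request:
{"api": "send_rows", "payload": {"increments": [[[-0.08, -0.15, 0.12, 0], [-0.16, -0.3, 0.24, 0], [-0.24, -0.45, 0.24, 0], [-0.32, -0.6, 0.24, 0], [-0.4, -0.75, 0.24, 0], [-0.4, -0.75, 0.24, 0], [-0.4, -0.75, 0.24, 0]]]}}

```text
clock: 14.18
tool_pos: [0.4856, -0.165, 0.2666]
orientation: [180.0, -0.0, -154.9]
force: [0.7, -0.1, -0.3]
opening: 0.0876
gripper_force: 0.0
```

```bash
python3 - <<'E'
from h import *
o=ctrl.get_obs();print(o['clock'],o['tool_pos'],o['force'])
c=ctrl.calibration('wrist');W=ctrl.snapshot('wrist');T=ctrl.snapshot('top');S=ctrl.snapshot('scene');save(T,'top2');save(S,'scene2')
print(c['eye'],c['attitude'])
def cr(im,x,y,w,h,f): return cv2.resize(im[y:y+h,x:x+w],None,fx=f,fy=f,interpolation=cv2.INTER_CUBIC)
save(np.vstack([np.hstack([cr(S,290,220,100,75,4),cr(T,120,160,100,75,4)]),np.hstack([cr(S,200,190,100,75,4),cv2.resize(W,(400,300))])]),'m2')
b=[.481,-.261]
for z in (.045,.109,.193): print(proj(c,b+[z]))
E
```

```text
14.175 [ 0.48563637 -0.16499211  0.26662486] [ 0.69224389 -0.14747011 -0.3434512 ]
[ 0.41764004 -0.19866032  0.42522318] [-1.62684407e+01 -3.07618604e-02  1.15117635e+02]
[189.23294936 128.16952661]
[176.18892729 133.20899345]
[148.56356828 143.88185799]
```

View pics/m2.png

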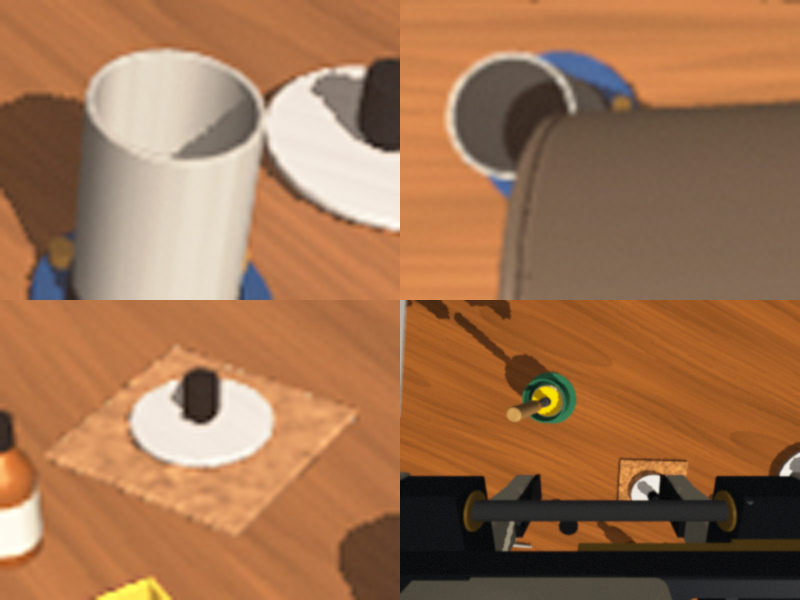

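The picture shows the lid lying flat in the middle of the mat, knob up. The jar's rim centre is at (333.8,246.2) in scene and (148.1,189.1) in top. The brush handle's top is at (147,146) in the wrist view.

```bash
python3 - <<'E'
from h import *
cs,ct=ctrl.calibration('scene'),ctrl.calibration('top')
print('rim',tri([ray(cs,333.75,246.2),ray(ct,148.1,189.1)]),at(cs,333.75,246.2,.12),at(ct,148.1,189.1,.12))
c=ctrl.calibration('wrist')
W=cv2.imread('pics/m2.png')
print('brush top',at(c,147,146,.194),'head',at(c,189.5,130.5,.045), 'tri',tri([ray(c,147,146),ray(cs,224.5,106),ray(ct,379.3,228)]))
E
```

```text
rim [0.56962244 0.25049863 0.11629834] [0.57287052 0.25367543 0.12      ] [0.56936894 0.24937127 0.12      ]
brush top [ 0.48336397 -0.26081607  0.194     ] head [ 0.48409851 -0.25916479  0.045     ] tri [ 0.48175976 -0.26069449  0.19307213]
```

Request:
{"api": "send_rows", "payload": {"increments": [[[-0.01, -0.2, 0, 0], [-0.02, -0.4, 0, 0], [-0.02, -0.48, 0, 0], [-0.02, -0.48, -0.1, 0], [-0.02, -0.48, -0.25, 0], [-0.02, -0.48, -0.4, 0], [-0.02, -0.48, -0.53, 0], [-0.02, -0.48, -0.63, 0], [-0.02, -0.48, -0.63, 0], [-0.02, -0.48, -0.63, 0]]]}}

```text
clock: 15.58
tool_pos: [0.4825, -0.2609, 0.1418]
orientation: [-180.0, 0.0, -154.8]
force: [-0.5, 0.3, 1.5]
opening: 0.0875
gripper_force: 0.0
```

Request:
{"api": "send_rows", "payload": {"increments": [[[0, 0, 0, 0], [0, 0, 0, 0], [0, 0, 0, 0], [0, 0, 0, 0], [0, 0, 0, 0], [0, 0, 0, 0], [0, 0, 0, 0], [0, 0, 0, 0], [0, 0, 0, 0], [0, 0, 0, 0]]], "jaw": 0}}

```text
clock: 16.82
tool_pos: [0.4817, -0.261, 0.141]
orientation: [180.0, -0.0, -154.9]
force: [0.7, 0.1, -1.3]
opening: 0.0149
gripper_force: 30.0
```

Request:
{"api": "send_rows", "payload": {"increments": [[[0, 0, 0.05, 0], [0, 0, 0.15, 0], [0, 0, 0.27, 0], [0, 0, 0.4, 0], [0, 0, 0.53, 0], [0, 0, 0.66, 0], [0, 0, 0.8, 0], [0.01, 0.1, 0.8, 0], [0.03, 0.25, 0.8, 0], [0.06, 0.4, 0.8, 0], [0.08, 0.5, 0.8, 0], [0.1, 0.65, 0.8, 0]]]}}

```text
clock: 18.32
tool_pos: [0.5018, -0.1305, 0.3019]
orientation: [-180.0, 0.0, -154.9]
force: [-0.1, 0.3, -0.5]
opening: 0.0152
gripper_force: 30.0
```

Request:
{"api": "send_rows", "payload": {"increments": [[[0.03, 0.16, 0, 0], [0.06, 0.33, 0, 0], [0.09, 0.5, 0, 0], [0.12, 0.67, 0, 0], [0.15, 0.84, 0, 0], [0.18, 1, 0, 0]]]}}

```text
clock: 19.08
tool_pos: [0.5378, 0.0701, 0.302]
orientation: [-180.0, 0.0, -154.8]
force: [1.2, -0.2, -0.6]
opening: 0.0154
gripper_force: 30.0
```

Request:
{"api": "send_rows", "payload": {"increments": [[[0.03, 0.16, 0, 0], [0.06, 0.33, 0, 0], [0.09, 0.5, 0, 0], [0.12, 0.66, 0, 0], [0.15, 0.78, 0, 0], [0.16, 0.86, 0, 0], [0.1625, 0.9075, 0, 0], [0.1625, 0.9075, 0, 0], [0.1625, 0.9075, 0, 0]]]}}

```text
clock: 20.2
tool_pos: [0.5702, 0.2498, 0.3012]
orientation: [-180.0, 0.0, -154.9]
force: [0.0, 0.1, -1.2]
opening: 0.0153
gripper_force: 30.0
```

```bash
python3 - <<'E'
from h import *
o=ctrl.get_obs();print(o['clock'],o['tool_pos'],o['force'],o['moment'])
T=ctrl.snapshot('top');S=ctrl.snapshot('scene');c=ctrl.calibration('wrist');W=ctrl.snapshot('wrist');save(S,'scene3');save(W,'w3')
for n in ('scene','wrist','top'): print(n,[(np.round(s['pixel'],1),s['conf']) for s in ctrl.spot_point('brush_tip',n)])
cs=ctrl.calibration('scene');p=np.array([*o['tool_pos'][:2],0.165])
print('pred tip scene',proj(cs,p),'handle low',proj(cs,p+[0,0,.108]),'wrist jar rim',proj(c,[.5705,.2505,.12]))
def cr(im,x,y,w,h,f): return cv2.resize(im[y:y+h,x:x+w],None,fx=f,fy=f,interpolation=cv2.INTER_CUBIC)
save(np.hstack([cr(S,260,130,133,200,3),cr(W,200,130,133,200,3)]),'m3')
E
```

```text
20.2 [0.57017264 0.24982809 0.30124355] [ 0.03952013  0.07716944 -1.18176191] [-0.05140784  0.00685809 -0.01677798]
scene [(array([221.8, 338. ]), 0.72)]
wrist []
top [(array([185. , 141.1]), 0.78)]
pred tip scene [335.94594309 222.49850747] handle low [343.08564001 162.56843445] wrist jar rim [257.40337986 170.49521693]
```

View pics/m3.png

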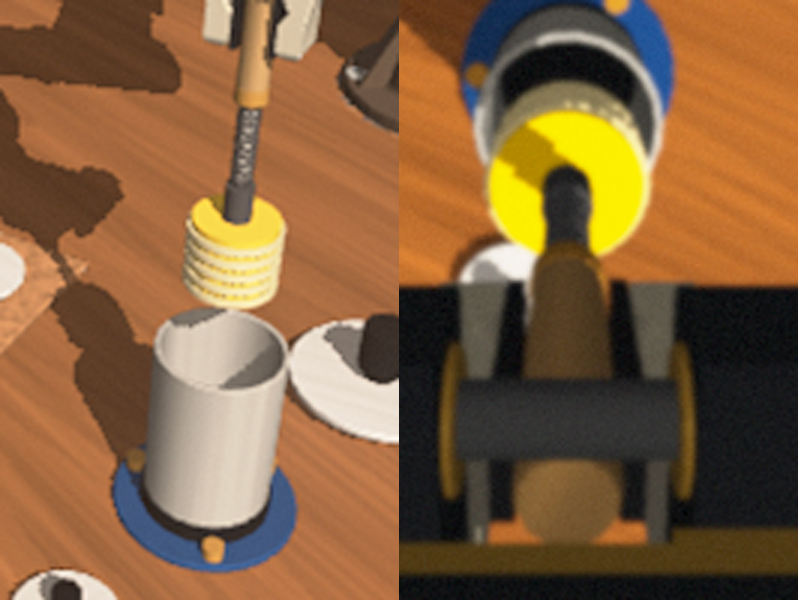

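The picture shows the brush held plumb above the open jar. The head's bottom centre is near (337,224) and the rim's near (334,246) in scene, and both sit on the same column (256) in the wrist view.

```bash
python3 - <<'E'
from h import *
cs=ctrl.calibration('scene')
print(at(cs,333.75,246.2,.12),at(cs,337.3,224,.165),at(cs,337.3,223,.165),at(cs,344,162.7,.273))
# head outline by colour in scene
S=cv2.cvtColor(cv2.imread('pics/scene3.png'),cv2.COLOR_BGR2HSV)
m=cv2.inRange(S,(20,60,120),(35,255,255));m[:190]=0;m[240:]=0;m[:,:310]=0;m[:,365:]=0
y,x=np.nonzero(m);print(x.min(),x.max(),y.min(),y.max(),(x.min()+x.max())/2)
for d in [(0,0),(.003,0),(0,.003)]:
    P=[]
    for z in (.165,.205):
        for a in np.linspace(0,6.28,60): P.append(proj(cs,[.5702+d[0]+.025*np.cos(a),.2498+d[1]+.025*np.sin(a),z]))
    P=np.array(P);print(d,P.min(0),P.max(0))
for d in [(0,0),(.003,0),(0,.003)]:
    P=np.array([proj(cs,[.5705+d[0]+.037*np.cos(a),.2505+d[1]+.037*np.sin(a),.12]) for a in np.linspace(0,6.28,60)]);print('rim',P.min(0),P.max(0))
E
```

```text
[0.57287052 0.25367543 0.12      ] [0.57121468 0.25400335 0.165     ] [0.56934283 0.2520425  0.165     ] [0.56938437 0.25088637 0.273     ]
322 354 195 232 338.0
(0, 0) [320.12531257 193.04521769] [354.98516299 232.08523984]
(0.003, 0) [318.71335816 193.6151879 ] [353.58283045 232.762542  ]
(0, 0.003) [321.38162656 193.86405079] [356.42617497 233.06877411]
rim [311.00301343 231.03583943] [356.35825339 259.66514381]
rim [309.62569678 231.63635213] [355.05029334 260.38884422]
rim [312.1820993  231.90752733] [357.70969281 260.72232647]
```

Request:
{"api": "send_rows", "payload": {"increments": [[[0.002, 0.003, -0.1, 0], [0.002, 0.003, -0.2, 0], [0.002, 0.003, -0.3, 0], [0.002, 0.003, -0.4, 0], [0.002, 0.003, -0.5, 0], [0.002, 0.003, -0.56, 0], [0.002, 0.003, -0.6, 0], [0.002, 0.003, -0.6, 0], [0.002, 0.003, -0.6, 0]]]}}

```text
clock: 21.62
tool_pos: [0.571, 0.2513, 0.1818]
orientation: [180.0, 0.1, -154.9]
force: [0.0, -0.5, -0.2]
opening: 0.0157
gripper_force: 30.0
```

Request:
{"api": "send_rows", "payload": {"increments": [[[0, 0, -0.01, 0], [0, 0, -0.02, 0], [0, 0, -0.03, 0], [0, 0, -0.03, 0]]]}}

```text
clock: 22.12
tool_pos: [0.5705, 0.251, 0.1748]
orientation: [-180.0, -0.0, -154.9]
force: [-0.4, 0.7, -1.0]
opening: 0.0152
gripper_force: 30.0
```

Request:
{"api": "send_rows", "payload": {"increments": [[[0, 0, -0.01, 0], [0, 0, -0.02, 0], [0, 0, -0.03, 0], [0, 0, -0.03, 0]]]}}

```text
clock: 22.62
tool_pos: [0.5706, 0.251, 0.1688]
orientation: [-180.0, -0.0, -154.9]
force: [0.0, 0.1, 0.0]
opening: 0.0155
gripper_force: 30.0
```

Request:
{"api": "send_rows", "payload": {"increments": [[[0, 0, -0.01, 0], [0, 0, -0.02, 0], [0, 0, -0.03, 0], [0, 0, -0.03, 0]]]}}

```text
clock: 23.12
tool_pos: [0.5705, 0.251, 0.1628]
orientation: [-180.0, -0.0, -154.9]
force: [-0.1, -0.7, -1.6]
opening: 0.0155
gripper_force: 30.0
```

Request:
{"api": "send_rows", "payload": {"increments": [[[0, 0, -0.01, 0], [0, 0, -0.02, 0], [0, 0, -0.02, 0], [0, 0, -0.02, 0]]]}}

```text
clock: 23.62
tool_pos: [0.5707, 0.2511, 0.1591]
orientation: [-180.0, -0.0, -154.9]
force: [1.2, -0.6, -1.2]
opening: 0.0153
gripper_force: 30.0
```

Request:
{"api": "send_rows", "payload": {"increments": [[[0, 0, -0.01, 0], [0, 0, -0.02, 0], [0, 0, -0.02, 0], [0, 0, -0.02, 0]]]}}

```text
clock: 24.12
tool_pos: [0.5707, 0.2511, 0.155]
orientation: [-180.0, -0.0, -154.9]
force: [0.0, 0.3, -0.6]
opening: 0.0155
gripper_force: 30.0
```

Request:
{"api": "send_rows", "payload": {"increments": [[[0, 0, -0.01, 0], [0, 0, -0.02, 0], [0, 0, -0.02, 0], [0, 0, -0.02, 0]]]}}

```text
clock: 24.62
tool_pos: [0.5707, 0.2511, 0.1511]
orientation: [-180.0, -0.0, -154.9]
force: [0.4, 0.0, -0.6]
opening: 0.0153
gripper_force: 30.0
```

Request:
{"api": "send_rows", "payload": {"increments": [[[0, 0, -0.01, 0], [0, 0, -0.02, 0], [0, 0, -0.02, 0], [0, 0, -0.02, 0]]]}}

```text
clock: 25.12
tool_pos: [0.5706, 0.251, 0.147]
orientation: [-180.0, -0.0, -154.9]
force: [-0.5, 0.3, -0.4]
opening: 0.0159
gripper_force: 30.0
```

Request:
{"api": "send_rows", "payload": {"increments": [[[0, 0, -0.01, 0], [0, 0, -0.02, 0], [0, 0, -0.02, 0], [0, 0, -0.02, 0]]]}}

```text
clock: 25.62
tool_pos: [0.5708, 0.2511, 0.1433]
orientation: [-180.0, 0.0, -154.9]
force: [-0.6, -0.3, 2.7]
opening: 0.0151
gripper_force: 30.0
```

Request:
{"api": "send_rows", "payload": {"increments": [[[0, 0, 0, 0], [0, 0, 0, 0]]]}}

```text
clock: 25.88
tool_pos: [0.5708, 0.2511, 0.1432]
orientation: [180.0, 0.0, -154.9]
force: [-0.8, -0.4, 2.0]
opening: 0.0158
gripper_force: 30.0
```

Request:
{"api": "send_rows", "payload": {"increments": [[[0, 0, -0.005, 0], [0, 0, -0.01, 0], [0, 0, -0.01, 0]]]}}

```text
clock: 26.25
tool_pos: [0.5707, 0.2511, 0.1411]
orientation: [-180.0, 0.0, -154.9]
force: [-0.7, -0.2, 2.6]
opening: 0.0157
gripper_force: 30.0
```

Request:
{"api": "send_rows", "payload": {"increments": [[[0, 0, -0.005, 0], [0, 0, -0.01, 0], [0, 0, -0.01, 0]]]}}

```text
clock: 26.62
tool_pos: [0.5708, 0.2511, 0.1391]
orientation: [-180.0, 0.0, -154.9]
force: [-0.5, -0.6, 5.9]
opening: 0.0153
gripper_force: 30.0
```

```bash
python3 - <<'E'
from h import *
F=[]
for i in range(8):
    ctrl.snapshot('scene');o=ctrl.get_obs();F.append(round(o['force'][2],2))
print(F,np.mean(F),o['tool_pos'],o['clock'])
E
```

```text
[np.float64(4.99), np.float64(4.41), np.float64(3.92), np.float64(3.85), np.float64(5.39), np.float64(4.7), np.float64(4.48), np.float64(4.19)] 4.491250000000001 [0.57072509 0.25108338 0.13912403] 27.025
```

Request:
{"api": "send_rows", "payload": {"increments": [[[0, 0, -0.0075, 0], [0, 0, -0.0075, 0], [0, 0, -0.0075, 0]]]}}

```text
clock: 27.4
tool_pos: [0.5707, 0.2511, 0.1376]
orientation: [-180.0, 0.0, -154.9]
force: [0.3, -0.1, 5.0]
opening: 0.0155
gripper_force: 30.0
```

Request:
{"api": "send_rows", "payload": {"increments": [[[0, 0, 0.06, 0], [0, 0, 0.15, 0], [0, 0, 0.25, 0], [0, 0, 0.35, 0], [0, 0, 0.45, 0], [0, 0, 0.5, 0], [0, 0, 0.5, 0], [0, 0, 0.5, 0], [0, 0, 0.5, 0]]]}}

```text
clock: 28.52
tool_pos: [0.5703, 0.2509, 0.2366]
orientation: [-180.0, -0.1, -154.9]
force: [-0.1, -1.2, -0.2]
opening: 0.0154
gripper_force: 30.0
```

Request:
{"api": "send_rows", "payload": {"increments": [[[0, 0, -0.08, 0], [0, 0, -0.18, 0], [0, 0, -0.28, 0], [0, 0, -0.36, 0], [0, 0, -0.42, 0], [0, 0, -0.46, 0], [0, 0, -0.48, 0], [0, 0, -0.49, 0], [0, 0, -0.5, 0], [0, 0, -0.5, 0], [0, 0, -0.5, 0], [0, 0, -0.5, 0]]]}}

```text
clock: 30.02
tool_pos: [0.5708, 0.2511, 0.1378]
orientation: [180.0, 0.0, -154.9]
force: [-1.8, -0.5, 4.7]
opening: 0.0153
gripper_force: 30.0
```

```bash
python3 - <<'E'
from h import *
F=[]
for i in range(8):
    ctrl.snapshot('scene');o=ctrl.get_obs();F.append(o['force'][2])
print(np.mean(F),o['tool_pos'],o['clock'])
E
```

```text
5.476331280410453 [0.57075503 0.25107444 0.1377594 ] 30.425
```

Request:
{"api": "send_rows", "payload": {"increments": [[[0, 0, 0.06, 0], [0, 0, 0.15, 0], [0, 0, 0.25, 0], [0, 0, 0.35, 0], [0, 0, 0.45, 0], [0, 0, 0.5, 0], [0, 0, 0.5, 0], [0, 0, 0.5, 0], [0, 0, 0.5, 0]]]}}

```text
clock: 31.55
tool_pos: [0.5703, 0.2509, 0.2366]
orientation: [-180.0, -0.1, -154.9]
force: [-0.2, 0.0, -0.5]
opening: 0.0151
gripper_force: 30.0
```

```bash
python3 - <<'E'
from h import *
S=ctrl.snapshot('scene')
save(cv2.resize(S[130:330,260:393],None,fx=2.5,fy=2.5,interpolation=cv2.INTER_CUBIC),'m4')
E
```

```text
(no output)
```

View pics/m4.png

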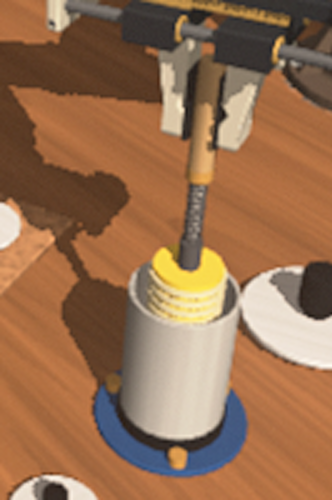

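The picture shows about half of the bristle head above the jar's mouth, at (187,285) in the crop. Now comes the third stroke, then the way back to the cup.

Request:
{"api": "send_rows", "payload": {"increments": [[[0, 0, -0.08, 0], [0, 0, -0.18, 0], [0, 0, -0.28, 0], [0, 0, -0.36, 0], [0, 0, -0.42, 0], [0, 0, -0.46, 0], [0, 0, -0.48, 0], [0, 0, -0.49, 0], [0, 0, -0.5, 0], [0, 0, -0.5, 0], [0, 0, -0.5, 0], [0, 0, -0.5, 0]]]}}

```text
clock: 33.1
tool_pos: [0.5708, 0.2511, 0.1378]
orientation: [180.0, 0.0, -154.9]
force: [-1.2, -0.7, 4.4]
opening: 0.0154
gripper_force: 30.0
```

Request:
{"api": "send_rows", "payload": {"increments": [[[0, 0, 0.06, 0], [0, 0, 0.15, 0], [0, 0, 0.25, 0], [0, 0, 0.35, 0], [0, 0, 0.45, 0], [0, 0, 0.5, 0], [0, 0, 0.5, 0], [0, 0, 0.57, 0], [0, 0, 0.65, 0], [0, 0, 0.74, 0], [0, 0, 0.82, 0], [0, 0, 0.82, 0]]]}}

```text
clock: 34.6
tool_pos: [0.5713, 0.2515, 0.3034]
orientation: [180.0, 0.2, -154.9]
force: [0.3, -0.5, -1.3]
opening: 0.0153
gripper_force: 30.0
```

Request:
{"api": "send_rows", "payload": {"increments": [[[-0.03, -0.16, 0, 0], [-0.06, -0.33, 0, 0], [-0.09, -0.5, 0, 0], [-0.12, -0.67, 0, 0], [-0.15, -0.84, 0, 0], [-0.18, -1, 0, 0]]]}}

```text
clock: 35.35
tool_pos: [0.534, 0.0499, 0.3009]
orientation: [180.0, -0.1, -154.9]
force: [0.1, 0.4, -0.1]
opening: 0.0156
gripper_force: 30.0
```

Request:
{"api": "send_rows", "payload": {"increments": [[[-0.03, -0.16, 0, 0], [-0.06, -0.33, 0, 0], [-0.09, -0.5, 0, 0], [-0.12, -0.67, 0, 0], [-0.15, -0.84, 0, 0], [-0.18, -1, 0, 0]]]}}

```text
clock: 36.1
tool_pos: [0.498, -0.15, 0.301]
orientation: [180.0, -0.0, -154.9]
force: [1.3, 0.3, -0.3]
opening: 0.0154
gripper_force: 30.0
```

Request:
{"api": "send_rows", "payload": {"increments": [[[-0.03, -0.2, 0, 0], [-0.06, -0.38, 0, 0], [-0.08, -0.5, 0, 0], [-0.083, -0.56, 0, 0], [-0.083, -0.56, 0, 0], [-0.083, -0.56, 0, 0]]]}}

```text
clock: 36.85
tool_pos: [0.4821, -0.2604, 0.3014]
orientation: [180.0, -0.0, -154.8]
force: [-0.1, 1.0, -0.3]
opening: 0.0158
gripper_force: 30.0
```

```bash
python3 - <<'E'
from h import *
o=ctrl.get_obs();print(o['clock'],o['tool_pos'])
T=ctrl.snapshot('top');S=ctrl.snapshot('scene');c=ctrl.calibration('wrist');W=ctrl.snapshot('wrist')
def cr(im,x,y,w,h,f): return cv2.resize(im[y:y+h,x:x+w],None,fx=f,fy=f,interpolation=cv2.INTER_CUBIC)
save(np.hstack([cr(S,160,50,133,200,3),cr(W,200,130,133,200,3)]),'m5')
cs=ctrl.calibration('scene');p=np.array([*o['tool_pos'][:2],o['tool_pos'][2]-.136])
print('pred tip scene',proj(cs,p),'cup rim',proj(cs,[.482,-.261,.06]),'wrist rim',proj(c,[.482,-.261,.06]),'foot',proj(c,[.482,-.261,0]))
E
```

```text
36.85 [ 0.48211821 -0.2603578   0.30135963]
pred tip scene [224.32352332 115.92652026] cup rim [226.29744269 152.12290407] wrist rim [256.32341495 160.0161309 ] foot [256.23371395 152.84812925]
```

View pics/m5.png

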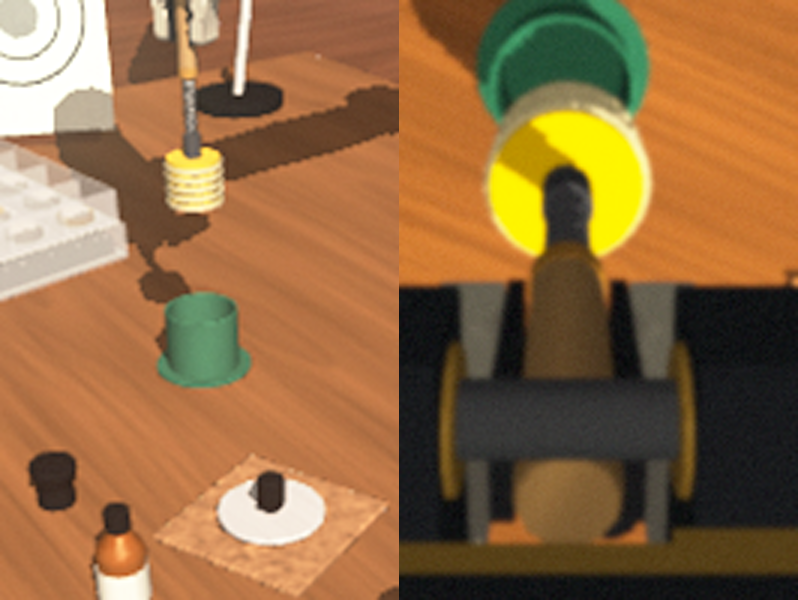

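The picture shows the head straight over the cup within about 1 mm, and the lid still flat on the mat. Lowering now.

Request:
{"api": "send_rows", "payload": {"increments": [[[0, 0, -0.1, 0], [0, 0, -0.2, 0], [0, 0, -0.3, 0], [0, 0, -0.4, 0], [0, 0, -0.48, 0], [0, 0, -0.56, 0], [0, 0, -0.64, 0], [0, 0, -0.71, 0], [0, 0, -0.76, 0], [0, 0, -0.785, 0], [0, 0, -0.795, 0], [0, 0, -0.795, 0]]]}}

```text
clock: 38.5
tool_pos: [0.4822, -0.261, 0.1428]
orientation: [-180.0, 0.0, -154.9]
force: [0.2, -0.1, -1.0]
opening: 0.0153
gripper_force: 30.0
```

Request:
{"api": "send_rows", "payload": {"increments": [[[0, 0, -0.005, 0], [0, 0, -0.0075, 0], [0, 0, -0.0075, 0], [0, 0, -0.0075, 0]]]}}

```text
clock: 39.0
tool_pos: [0.4821, -0.2609, 0.1411]
orientation: [-180.0, 0.0, -154.9]
force: [0.1, -0.2, -0.7]
opening: 0.0153
gripper_force: 30.0
```

```bash
python3 - <<'E'
from h import *
F=[]
for i in range(6):
    ctrl.snapshot('scene');o=ctrl.get_obs();F.append(o['force'])
print(np.mean(F,0),o['tool_pos'],o['clock'])
E
```

```text
[ 0.26320812 -0.15816067 -0.33301958] [ 0.48204519 -0.26094368  0.14106176] 39.3
```

Request:
{"api": "send_rows", "payload": {"increments": [[[0, 0, -0.004, 0], [0, 0, -0.004, 0], [0, 0, -0.004, 0]]]}}

```text
clock: 39.67
tool_pos: [0.4821, -0.261, 0.1404]
orientation: [-180.0, 0.0, -154.9]
force: [-0.4, -0.2, 0.5]
opening: 0.0152
gripper_force: 30.0
```

Request:
{"api": "send_rows", "payload": {"increments": [[[0, 0, 0, 0], [0, 0, 0, 0], [0, 0, 0, 0], [0, 0, 0, 0], [0, 0, 0, 0], [0, 0, 0, 0], [0, 0, 0, 0], [0, 0, 0, 0], [0, 0, 0, 0]]], "jaw": 1}}

```text
clock: 40.8
tool_pos: [0.482, -0.261, 0.1403]
orientation: [180.0, 0.0, -154.9]
force: [-0.3, 0.0, 0.3]
opening: 0.0875
gripper_force: 0.0
```

Request:
{"api": "send_rows", "payload": {"increments": [[[0, 0, 0.05, 0], [0, 0, 0.15, 0], [0, 0, 0.3, 0], [0, 0, 0.45, 0], [0, 0, 0.6, 0], [0, 0, 0.75, 0], [0, 0, 0.75, 0], [0, 0, 0.75, 0]]]}}

```text
clock: 41.8
tool_pos: [0.4818, -0.2608, 0.2903]
orientation: [180.0, 0.0, -154.9]
force: [-1.0, -0.3, -0.4]
opening: 0.0875
gripper_force: 0.0
```

```bash
python3 - <<'E'
from h import *
print(ctrl.get_obs()['clock']);save(ctrl.snapshot('scene'),'end')
E
```

```text
41.8
```

View pics/end.png

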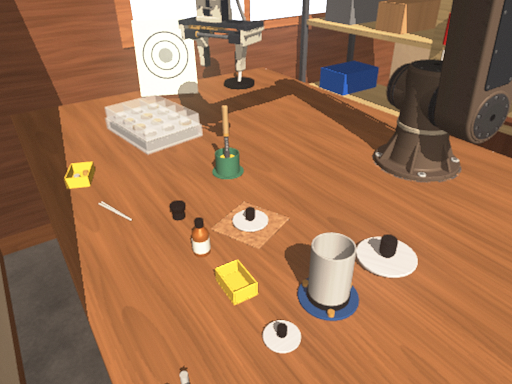

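The picture shows the brush upright in its cup at (226,140), the lid flat on the mat at (250,218), and the bottle, parts bin and loupe where they were.

```bash
python3 -c "
from plant import ctrl
print(ctrl.close_job())"
```

```text
the job is handed in; nothing more can be done
None
```

The job is handed in at about 42 s of the 72 s: the lid lies flat on the mat, knob up; the jar got three strokes to about half the head's travel (roughly 6 N measured on the second); the brush stands back in its cup; the bottle, parts bin and loupe were not touched.

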